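# Cover the dry bath and start it

## Task

The sample vials are in the dry bath's well and its round cover stands pushed aside on the steel top. Slide the cover back over the well, keeping it on the steel top all the way and never jamming it hard against the recess, until it drops fully home and sits flush; then press the start button and take your hand away. Leave the other things where they are.

Things in the scene. Friction and masses are not known exactly. Their poses are not given: they have to be found in the camera images.
- bath: fixed dry bath (block heater): white casing 230 mm (x) by 430 mm (y), 138 mm high; along its front (-x) side a console 62 mm deep, 112 mm high. On the casing a steel top plate 195 x 390 mm, its flat top 148 mm above the bench, with one round well in its middle: a recess 107 mm across, 6 mm deep; its flat floor is the block with seven vials sunk level in it. Origin on the bench, z up
- well (a point): nominal middle of the well, level with the top of the steel plate; in the bath frame (10, 0, 148) mm. The plate with its block is laid on by hand with play: the true middle of the well lies up to 15 mm from this point along the bath's x and up to 15 mm along its y, differently each time, and is not measured. The plate does not shift in use
- cover: the well's cover: aluminium disc 104 mm across, 6 mm thick, 0.14 to 0.23 kg, with a black cylindrical knob 24 mm across, 26 mm high on its middle. At the start it lies flat on the steel top, left or right of the well. Origin at the middle of its underside, z up. Left free within about 12 mm of the well's middle it tips, low side towards that middle; home, its underside is 142 mm above the bench
- knob_top (a point): middle of the top of the cover's knob, 32 mm above the cover's underside
- start (a joint): travel of the start button: 0 released, 0.005 m fully in (4 N, springs back); it counts as pressed beyond 0.0035 m
- start_top (a point): middle of the top of the start button, the console's only push button that stands up, black, 24 mm across in a grey round collar on the console, right of its middle; pressed straight down. Its top stands 17 mm above the console's top, 129 mm above the bench, 5 mm above its collar
- beaker: glass beaker 68 mm across, 85 mm high, standing on the steel top on the other side of the well from the cover; leave it. Origin at the middle of its underside
- flask: conical glass flask 110 mm high on the bench, 82 mm across; leave it. Origin at the middle of its underside
- jar: glass jar 75 mm high with a white lid on the bench; leave it. Origin at the middle of its underside
- spatula: steel spatula 200 mm long lying on the bench left of the bath; leave it
Things that resemble listed ones, but are neither listed nor needed, are in the scene too. What is meant by the cover is not blue or red, and is the smaller of those in its own colour.

How it is judged:
On the way, in this order (a step that is already met when the one before it is completed fails the run):
1. the cover has dropped home into the well (z of cover in the frame of bath between 0.14 and 0.1438 m and angle between cover's own z axis and vertical below 0.025 rad and horizontal distance between cover and well below 0.024 m), for 0.3 s.
2. the start button is pressed (value of joint start above 0.0035 m), for 0.05 s.
At the end, for the whole second after the job is handed in: the cover lies at rest home in the well: its underside 142 mm above the bench to within 1.8 mm, tilted less than 0.025 rad, within 24 mm of the nominal middle of the well; the start button has been pressed after that and let go (all of step 1 and linear speed of cover below 0.02 m/s and value of joint start below 0.002 m); the robot touches nothing.
It fails at once if the cover is lifted off the steel top (its middle more than 10 mm above the plate) (z of cover in the frame of bath above 0.158 m).
It fails at once if the cover is jammed against the bath with more than 25 N (contact force between cover and bath above 25 N).
It fails at once if start is pressed while the well is uncovered (value of joint start above 0.0035 m and z of cover in the frame of bath above 0.1445 m).
It fails at once if another thing is moved more than 20 mm (distance of any of beaker, flask, jar, spatula from where it was at the start of the episode above 0.02 m).
It also fails if it takes over 54 s, if anything falls off the work surface, if the arm or the gripper's body presses on something with over 40 N, if the wrist force passes 120 N, or if a joint passes its speed limit or range.

## Robot

A 7-joint arm with a two-finger parallel gripper is mounted at the origin on the work surface. World frame = base frame: x ahead of the robot, y to its left, z up, the work surface at z = 0. Lengths are in m, angles in rad, forces in N, time in s.
With the tool pointing down it reaches from about 0.425 to 0.8 m from the base axis. Payload 8.3 kg.
Tool frame: the origin (TCP) lies on the centre line of the jaws, within the pads' length; the fingertips stand r.tip_extent ahead of it and the grasp point (between the pads) lies 2 mm behind it (r.tip_extent is the distance from the TCP to the fingertips, in m); z points along the fingers, y is the line along which they close (so a half turn about z gives the same grasp; the last joint's range is limited). The gripper opens to 85 mm and grips with 20 to 120 N. Pads are 22 mm wide; open, the fingers measure 114 mm over their backs; the gripper's body (76 mm by 85 mm) begins 54 mm behind the grasp point. The pads swing forward as they close: fully open they stand 13 mm farther back than shut.
Start: joints at [1.184, 0.383, 0.016, 1.37, -0.006, 1.388, -0.046], TCP at [0.199, -0.592, 0.248] pointing down, gripper open.
Joint ranges: [-2.95, 2.95], [-0.25, 2.06], [-1.52, 1.56], [0.18, 2.33], [-1.44, 4.58], [0.02, 2.06], [-3.01, 3.01]. Speed limits (rad/s): [2.39, 2.39, 3.01, 3.01, 3.14, 3.14, 3.14].

## Interface

Orientations are given as a unit quaternion [x, y, z, w].
In Python, from station import r gives the robot as it stands. The module is installed in compiled form; this text tells all that it offers.
- The arm moves only by the tool step_arm, never from a script. Its argument "targets" is a list of rows, each an object with "xyz": the shift along the tool's x, y, z in cm, a list of three; "angular": the turn, a rotation vector about the tool's x, y, z in degrees, a list of three. A call has 1 to 12 rows; each row is the pose to reach, as a shift and turn from the pose commanded when the call began, along the tool's axes at that moment; what a row does not reach only later rows make up. A row lasts 1/10 s, in which the tool goes at most 50 mm and 8.59 degrees, less where a joint would pass 70% of its speed; a pose out of reach is approached as far as the arm can. A call with a gripper value outside its range is refused whole. "jaw" is the closure, from -1 (fully open) to 1 (shut), so that 0 is half open, set as the call begins (left out, the last holds). The fingers move at their own pace and stop on an object; "newtons" is the grip in N (left out, the last holds). Time passes only in rows, so rows that repeat a pose let the fingers close. It gives the time, the measured TCP pose, the force, the opening and the grip force at its end, in the units of the state.
- r.state(): the state, without advancing time (a new reading comes with each control period).
- r.snapshot(name): name is "scene" or "side" or "wrist"; returns a dict with "pixels" (420x560x3 uint8, blue, green, red), "depth" (420x560 float32, m along the optical axis (not along the pixel's ray), 0 where there is no reading), "K" (3x3 intrinsics, pixels), "R" (3x3) and "t" (3): a world point X has camera coordinates R X + t. Camera axes: x right, y down, z forward; pixel columns grow to the right and rows downward; lengths in m; the calibration is good to about 2 mm. A picture is of the moment at which its call begins.
- r.finish_job(): hands the job in; it is judged then, once.
The state is a dict: "clock": time; "joints": joint angles; "qvel": joint speeds; "effort": joint torques, N m; "eef_pos": TCP position; "tool_rot": TCP orientation; "wrist_force": force on the tool from outside, world axes, zero at the start; "moment": the same for the moment, N m; "grip_width": finger opening in m; "grasp_force": force on a finger pad.
Only numpy, scipy, OpenCV 4.12 (cv2) and the standard library are available. Lean on these libraries where they do the work, as an engineer would, in place of code of your own. Each camera call takes 0.05 s, during which the arm holds its last target. There are 200 camera calls.

## Working session

There is one attempt and no reset: what is moved stays moved. The work goes in short steps, Python scripts to look and compute and a tool call to move; the robot and the scene stay as the last step left them, time stands still between calls to the robot, and variables do not carry over. Pictures are saved under pics/ and viewed, at most 10 in all, crops included, and the job is handed in when it is done.

Besides the shell and the picture viewer there is one more tool, called after "Request:" as name([rows], argument=value, ...), one row to a line, values as JSON. step_arm: Moves the arm, as the interface text tells. Its arguments: {"type":"object","properties":{"targets":{"type":"array"},"jaw":{"type":"number"},"newtons":{"type":"number"}},"required":["targets"]}

```bash
mkdir -p pics; cat > h.py <<'E'
from station import r
import numpy as np, cv2
from scipy.spatial.transform import Rotation as Rn
def pt(s,u,v,z=None):
    K,R,t=s["K"],s["R"],s["t"]; d=np.linalg.inv(K)@[u,v,1]
    if z is None: return R.T@(d*s["depth"][int(v),int(u)]-t)
    o=-R.T@t; d=R.T@d; return o+d*(z-o[2])/d[2]
def cloud(s):
    K,R,t=s["K"],s["R"],s["t"]; v,u=np.mgrid[:420,:560]
    d=s["depth"]; c=np.stack([(u-K[0,2])/K[0,0]*d,(v-K[1,2])/K[1,1]*d,d],-1)
    return (c-t)@R
E
python3 - <<'E'
from h import *
print(r.state(), r.tip_extent)
a=r.snapshot("scene");b=r.snapshot("side")
np.savez("s0.npz",**a);np.savez("d0.npz",**b)
cv2.imwrite("pics/scene0.png",a["pixels"]);cv2.imwrite("pics/side0.png",b["pixels"])
E
```

```text
{'clock': 0.0, 'joints': array([ 1.18407996,  0.38424257,  0.01638028,  1.37115205, -0.00630607,
        1.38819938, -0.04646593]), 'qvel': array([ 0.00037277,  0.00011797,  0.00019033, -0.00109204,  0.00067067,
        0.0013329 , -0.00134369]), 'effort': array([ 6.95257695e-04, -6.27600789e+01,  8.44650809e-01, -3.71813679e+01,
        1.64664251e-02,  1.44089307e-02, -1.61553100e-05]), 'eef_pos': array([ 0.19875079, -0.59206241,  0.24727708]), 'tool_rot': array([ 9.86913682e-01,  1.61246492e-01, -1.73021954e-04, -9.60593451e-04]), 'wrist_force': array([-0.16518829, -0.1930216 , -0.48953392]), 'moment': array([-0.00687344, -0.02735601,  0.02920888]), 'grasp_force': 0.0, 'grip_width': 0.08537072918877386} 0.017
```

View pics/scene0.png

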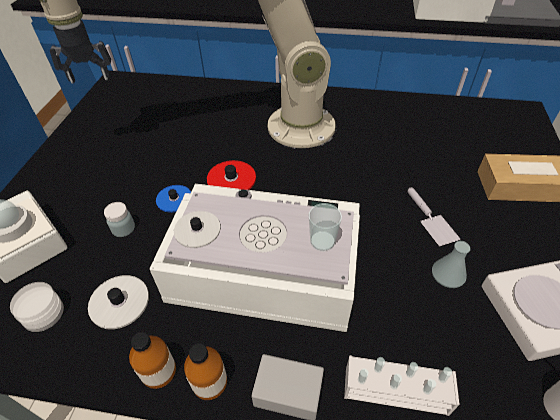

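View pics/side0.png

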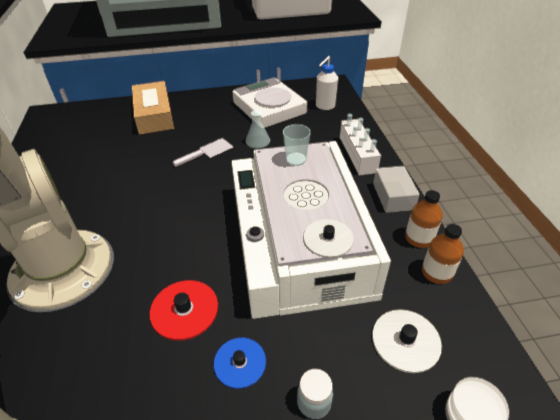

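The scene view shows four discs with knobs:
- a grey disc on the steel top at scene (197,228), side (328,237)
- a larger grey disc on the bench at (118,300)
- a blue disc at (173,197)
- a red disc at (231,176)

The grey disc on the steel top fits: it isn't blue or red, it's the smaller of the two grey ones, and it lies beside the well. The black button is at scene (243,194), side (256,234). I'll confirm with an enlarged crop and measure.

```bash
cat > m.py <<'E'
from h import *
a=dict(np.load("s0.npz"));b=dict(np.load("d0.npz"))
ca=cv2.resize(a["pixels"][160:300,140:370],None,fx=3.4,fy=3.4,interpolation=2)[:300*2]
cb=cv2.resize(b["pixels"][120:310,225:395],None,fx=3.1,fy=3.1,interpolation=2)
cv2.imwrite("pics/crop.png",cb); 
for n,s in (("scene",a),("side",b)):
    P=cloud(s); ok=s["depth"]>0
    z=P[...,2]
    reg=ok&(P[...,0]>.3)&(P[...,0]<.9)&(abs(P[...,1])<.6)
    # plate
    m=reg&(abs(z-.148)<.0035); pts=P[m]
    box=cv2.minAreaRect(pts[:,:2].astype(np.float32)*1000); print(n,"plate",box,np.median(pts[:,2]))
    # cover rim-top level and knob
    hsv=cv2.cvtColor(s["pixels"],cv2.COLOR_BGR2HSV)
    dark=((hsv[...,2]<60)&reg&(z>.09)&(z<.2)).astype(np.uint8)
    k,l,st,c=cv2.connectedComponentsWithStats(dark)
    for i in range(1,k):
        if st[i,4]>25: 
            q=P[l==i]; print("dark",c[i].round(1),st[i,4],np.median(q,0).round(4),q[:,2].max().round(4))
    m=(reg&(z>.151)&(z<.158)); k,l,st,c=cv2.connectedComponentsWithStats(m.astype(np.uint8))
    for i in range(1,k):
        if st[i,4]>150:
            q=P[l==i]; (x,y),rad=cv2.minEnclosingCircle(q[:,:2].astype(np.float32)); print("raised",c[i].round(1),st[i,4],round(x,4),round(y,4),round(rad,4))
E
python3 m.py
```

```text
scene plate ((703.748046875, -12.830291748046875), (390.88909912109375, 396.12823486328125), 89.22479248046875) 0.14785806422509587
dark [242.9 193.1] 55 [ 0.4757 -0.0879  0.1325] 0.1361
dark [319.3 202.8] 72 [0.4622 0.0937 0.1138] 0.1173
dark [195.7 223.6] 117 [ 0.6246 -0.1558  0.178 ] 0.182
dark [140.8 340.5] 251 [ 0.8885 -0.1828  0.1497] 0.1532
dark [198.8 350.7] 200 [ 0.8905 -0.0722  0.1498] 0.1532
raised [196.7 229.6] 1163 0.6165 -0.1603 0.0554
side plate ((701.660400390625, 193.99551391601562), (811.6700439453125, 398.10272216796875), 89.83574676513672) 0.14755168170287583
dark [245.8 179.2] 212 [0.4735 0.1084 0.1142] 0.1193
dark [431.4 196.8] 138 [ 0.8853 -0.0791  0.1485] 0.152
dark [452.6 231.1] 193 [ 0.8818 -0.1896  0.1487] 0.1526
dark [328.3 232.2] 117 [ 0.6139 -0.1667  0.177 ] 0.182
dark [254.5 231.2] 64 [ 0.4689 -0.0944  0.1314] 0.1347
dark [334.3 278.6] 243 [ 0.6122 -0.2328  0.1073] 0.1192
raised [328.  238.6] 1292 0.6152 -0.1594 0.0532
```

View pics/crop.png

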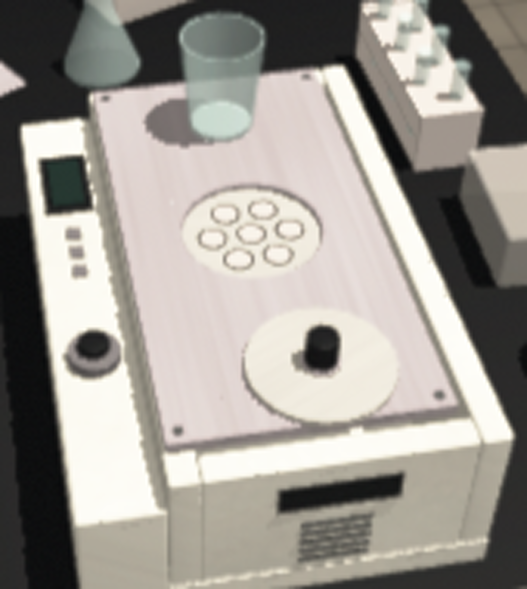

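The enlarged crop confirms the small grey disc with a black knob on the steel top (crop 320,362), next to the seven-vial well (crop 252,232). The black button in its grey collar is at crop (94,350), and the beaker is on the far side of the well. Next is the well's middle, then the approach.

```bash
cat > w.py <<'E'
from h import *
for f in ("s0","d0"):
    s=dict(np.load(f+".npz")); P=cloud(s); lab=cv2.cvtColor(s["pixels"],cv2.COLOR_BGR2LAB).astype(int)
    reg=(s["depth"]>0)&(abs(P[...,1]+.0)<.09)&(abs(P[...,0]-.615)<.08)
    pl=(P[...,2]>.146)&(P[...,2]<.150)
    m=(reg&(lab[...,2]-lab[...,1]>2-0)).astype(np.uint8) # cream vs pinkish
    k,l,st,c=cv2.connectedComponentsWithStats(m); i=1+np.argmax(st[1:,4])
    cn=max(cv2.findContours((l==i).astype(np.uint8),0,1)[0],key=len)
    h=cv2.convexHull(cn)[:,0]
    q=np.array([pt(s,u,v,.148)[:2] for u,v in h],np.float32)
    print(f,st[i],c[i].round(1),"rim:",cv2.minEnclosingCircle(q),q.min(0),q.max(0),(q.min(0)+q.max(0))/2)
    # cover knob top from rays: dark mask top; beaker
    top=reg&0
    Q=cloud(s); kt=(s["depth"]>0)&(abs(Q[...,1]+.16)<.03)&(abs(Q[...,0]-.615)<.04)&(Q[...,2]>.1775)
    t=Q[kt]; print("knob top",(t.min(0)+t.max(0))/2,kt.sum())
    bt=(abs(Q[...,1]-.13)<.09)&(abs(Q[...,0]-.61)<.1)&(Q[...,2]>.16)&(s["depth"]>0); t=Q[bt]; print("beaker",np.percentile(t,[3,97],axis=0).round(3) if len(t) else None)
    bb=(s["depth"]>0)&(abs(Q[...,1]+.09)<.025)&(abs(Q[...,0]-.472)<.025)&(Q[...,2]>.1265); t=Q[bb]; print("button",(t.min(0)+t.max(0))/2,np.median(t,0),len(t))
E
python3 w.py
```

```text
s0 [ 240  216   47   37 1262] [262.6 234. ] rim: ((0.6069232821464539, -0.010486221872270107), 0.05224588140845299) [ 0.5561168  -0.06234292] [0.6576312  0.04165879] [ 0.606874   -0.01034207]
knob top [ 0.61868528 -0.15836229  0.17975699] 67
beaker [[0.579 0.094 0.165]
 [0.642 0.151 0.233]]
button [ 0.47435134 -0.09057028  0.13132531] [ 0.47547966 -0.08823173  0.13213128] 62
d0 [ 283  180   46   30 1034] [305.7 194.8] rim: ((0.601606011390686, -0.015429132618010044), 0.053038090467453) [ 0.54938024 -0.06508803] [0.6539449  0.03651614] [ 0.6016626  -0.01428595]
knob top [ 0.6160445  -0.15927296  0.17975427] 71
beaker [[0.577 0.089 0.165]
 [0.635 0.153 0.232]]
button [ 0.47007447 -0.09001906  0.13068899] [ 0.46946756 -0.09222263  0.13142179] 81
```

Request:
step_arm([
  {"xyz": [0,0,-2],"angular": [0,0,-8]},
  {"xyz": [5,0,-4],"angular": [0,0,-16]},
  {"xyz": [10,0,-4],"angular": [0,0,-24]},
  {"xyz": [15,-1,-4],"angular": [0,0,-32]},
  {"xyz": [20,-2,-4],"angular": [0,0,-40]},
  {"xyz": [25,-3,-4],"angular": [0,0,-48]},
  {"xyz": [30,-5,-4],"angular": [0,0,-56]},
  {"xyz": [35,-7,-4],"angular": [0,0,-64]},
  {"xyz": [40,-9,-4],"angular": [0,0,-71]},
  {"xyz": [45,-12,-4],"angular": [0,0,-71]},
  {"xyz": [45,-15,-4],"angular": [0,0,-71]},
  {"xyz": [45,-18,-4],"angular": [0,0,-71]},
])

```text
clock: 1.3
eef_pos: [0.5708, -0.2724, 0.2866]
tool_rot: [0.707, 0.707, 0.001, -0.002]
wrist_force: [-0.5, 0.2, 0.5]
grip_width: 0.0856
grasp_force: 0.0
```

Request:
step_arm([
  {"xyz": [5,2,0],"angular": [0,0,0]},
  {"xyz": [9,4,0],"angular": [0,0,0]},
  {"xyz": [11.5,4.6,0],"angular": [0,0,0]},
  {"xyz": [11.5,4.6,0],"angular": [0,0,0]},
  {"xyz": [11.5,4.6,0],"angular": [0,0,0]},
])

```text
clock: 1.8
eef_pos: [0.6151, -0.1635, 0.2879]
tool_rot: [0.709, 0.705, -0.0, -0.0]
wrist_force: [-0.5, -0.8, 0.2]
grip_width: 0.0851
grasp_force: 0.0
```

```bash
python3 - <<'E'
from h import *
s=r.snapshot("wrist"); np.savez("w0.npz",**s); cv2.imwrite("pics/w0.png",s["pixels"])
print(r.state()["eef_pos"], -s["R"].T@s["t"], s["R"])
E
```

```text
[ 0.61476008 -0.16504837  0.28786197] [ 0.61475416 -0.08279328  0.41194485] [[ 0.99997985 -0.00598435 -0.00211627]
 [-0.00503146 -0.95055829  0.31050542]
 [-0.00386981 -0.31048851 -0.95056925]]
```

View pics/w0.png

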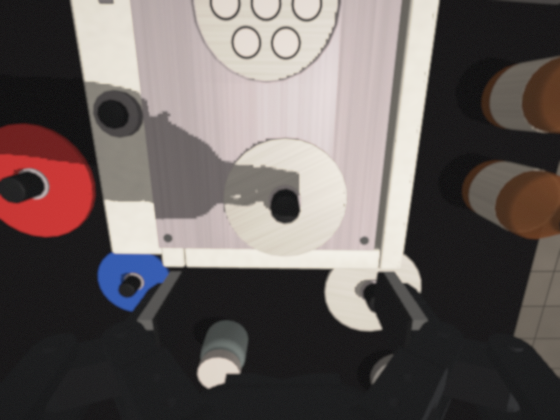

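The wrist view shows the cover at about (285,197) with its knob at (285,207), the lower part of the well around (267,20), and the button at (117,112). I'll fit circles to the edges by casting rays.

```bash
cat > fit.py <<'E'
from h import *
from scipy.optimize import least_squares
def edge(s,c0,r0,z,win=.010):
    # radial max-gradient samples around guess circle on plane z
    L=cv2.cvtColor(cv2.GaussianBlur(s["pixels"],(0,0),1),cv2.COLOR_BGR2LAB).astype(np.float32)
    g=L[...,2]-L[...,1]   # cream vs pinkish, shadow tolerant
    out=[]; rs=np.arange(r0-win,r0+win,.0004)
    for a in np.linspace(0,2*np.pi,180,endpoint=False):
        X=np.stack([c0[0]+rs*np.cos(a),c0[1]+rs*np.sin(a),0*rs+z],1)@s["R"].T+s["t"]
        uv=X@s["K"].T; uv=(uv[:,:2]/uv[:,2:]).astype(np.float32)
        if uv.min()<2 or uv[:,0].max()>557 or uv[:,1].max()>417: continue
        p=cv2.remap(g,uv[None,:,0],uv[None,:,1],1)[0]; d=-np.gradient(cv2.blur(p[None],(7,1))[0])
        j=d.argmax(); 
        if d[j]>.15 and 3<j<len(rs)-4: out.append((c0[0]+rs[j]*np.cos(a),c0[1]+rs[j]*np.sin(a)))
    return np.array(out)
def circ(q,r0=None):
    f=(lambda p:np.hypot(q[:,0]-p[0],q[:,1]-p[1])-(r0 or p[2]))
    o=least_squares(f,[*q.mean(0),.05],loss="soft_l1",f_scale=.0008); return o.x,np.median(abs(f(o.x))),len(q)
if __name__=="__main__":
  for n in ("w0","s0","d0"):
    s=dict(np.load(n+".npz"))
    for nm,c,r0,z in (("well",(.605,-.012),.0535,.148),("cover",(.616,-.159),.052,.154)):
        for _ in range(2):
            q=edge(s,c,r0,z); 
            if len(q)<15: break
            x,e,k=circ(q,r0); c=x[:2]
        print(n,nm,x.round(4),round(e,5),k, circ(q)[0].round(4))
  s=dict(np.load("w0.npz")); print("knob px top", pt(s,285,207,.18), "button",pt(s,114,112,.129))
E
python3 fit.py
```

```text
w0 well [ 0.603  -0.0095  0.05  ] 0.00081 87 [ 0.603  -0.0124  0.0513]
w0 cover [ 0.6162 -0.1575  0.05  ] 0.00041 180 [ 0.6162 -0.1574  0.0516]
s0 well [ 0.6068 -0.011   0.05  ] 0.00177 180 [ 0.607  -0.011   0.0517]
s0 cover [ 0.6189 -0.1583  0.05  ] 0.00081 153 [ 0.6188 -0.1589  0.0528]
d0 well [ 0.602  -0.0147  0.05  ] 0.00186 180 [ 0.6019 -0.0148  0.0516]
d0 cover [ 0.6157 -0.1607  0.05  ] 0.00096 180 [ 0.616  -0.1606  0.0529]
knob px top [ 0.61609548 -0.15527861  0.18      ] button [ 0.47231923 -0.08644565  0.129     ]
```

Request:
step_arm([
  {"xyz": [0.3,0.1,3],"angular": [0,0,0]},
  {"xyz": [0.7,0.1,6],"angular": [0,0,0]},
  {"xyz": [0.7,0.1,9],"angular": [0,0,0]},
  {"xyz": [0.7,0.1,10.5],"angular": [0,0,0]},
  {"xyz": [0.7,0.1,11.3],"angular": [0,0,0]},
  {"xyz": [0.7,0.1,11.3],"angular": [0,0,0]},
  {"xyz": [0.7,0.1,11.3],"angular": [0,0,0]},
], jaw=0, newtons=20)

```text
clock: 2.55
eef_pos: [0.6168, -0.1576, 0.1768]
tool_rot: [0.71, 0.704, 0.001, 0.001]
wrist_force: [0.7, -0.4, 0.3]
grip_width: 0.0426
grasp_force: 0.0
```

Request:
step_arm([
  {"xyz": [0,0,0.2],"angular": [0,0,0]},
  {"xyz": [0,0,0.2],"angular": [0,0,0]},
  {"xyz": [0,0,0.2],"angular": [0,0,0]},
  {"xyz": [0,0,0.2],"angular": [0,0,0]},
  {"xyz": [0,0,0.2],"angular": [0,0,0]},
  {"xyz": [0,0,0.2],"angular": [0,0,0]},
  {"xyz": [0,0,0.2],"angular": [0,0,0]},
  {"xyz": [0,0,0.2],"angular": [0,0,0]},
], jaw=1, newtons=20)

```text
clock: 3.35
eef_pos: [0.6171, -0.1572, 0.1747]
tool_rot: [0.71, 0.704, 0.001, 0.001]
wrist_force: [1.9, 0.4, 6.1]
grip_width: 0.0235
grasp_force: 20.2
```

Request:
step_arm([
  {"xyz": [0.6,-0.06,0],"angular": [0,0,0]},
  {"xyz": [1.5,-0.15,0],"angular": [0,0,0]},
  {"xyz": [2.4,-0.24,0],"angular": [0,0,0]},
  {"xyz": [3.4,-0.32,0],"angular": [0,0,0]},
  {"xyz": [4.4,-0.42,0],"angular": [0,0,0]},
  {"xyz": [5.4,-0.51,0],"angular": [0,0,0]},
  {"xyz": [6.4,-0.6,0],"angular": [0,0,0]},
  {"xyz": [7.4,-0.7,0],"angular": [0,0,0]},
  {"xyz": [8.4,-0.8,0],"angular": [0,0,0]},
  {"xyz": [9.3,-0.88,0],"angular": [0,0,0]},
  {"xyz": [10,-0.95,0],"angular": [0,0,0]},
  {"xyz": [10,-0.95,0],"angular": [0,0,0]},
])

```text
clock: 4.55
eef_pos: [0.608, -0.0574, 0.1747]
tool_rot: [0.71, 0.704, 0.0, 0.001]
wrist_force: [-1.3, -1.9, 8.0]
grip_width: 0.0234
grasp_force: 20.4
```

```bash
python3 - <<'E'
from h import *
s=r.snapshot("wrist"); np.savez("w1.npz",**s); cv2.imwrite("pics/w1.png",s["pixels"])
print(r.state()["eef_pos"],r.state()["wrist_force"])
E
```

```text
[ 0.60803109 -0.05733999  0.17467292] [-0.11764786 -1.03219672  6.64765008]
```

View pics/w1.png

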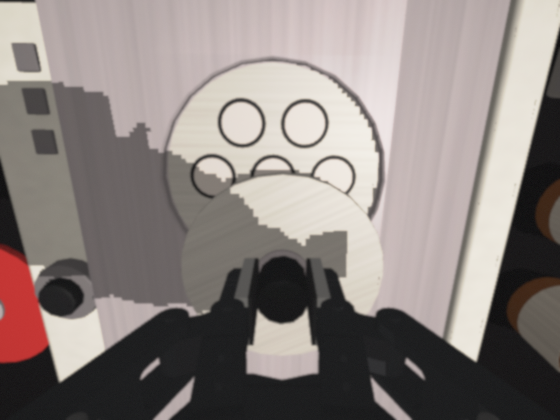

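The picture shows the gripped cover centred near pixel (282,260). The open well has its rim at (270,58) on top, (167,165) on the left and (383,165) on the right. I'll fit those arcs.

```bash
python3 - <<'E'
from fit import *
s=dict(np.load("w1.npz")); e=np.array([.6080,-.0573])
for nm,c,r0,z in (("well",(.604,-.011),.0535,.148),("cover",(.608,-.0573),.052,.154)):
    for _ in range(2):
        q=edge(s,c,r0,z,.006); d=q-np.array(c)
        q=q[d[:,1]>0.002] if nm=="well" else q[(d[:,1]<.012)&(d[:,1]>-.03)]
        x,er,k=circ(q,r0); c=x[:2]
    print(nm,x[:2].round(4),er.round(5),k,circ(q)[0].round(4))
R=lambda u,v,z:pt(s,u,v,z).round(4)
print("well L,R,T",R(167,165,.148),R(383,165,.148),R(270,58,.148)); print("cover L,R,T",R(181,265,.154),R(383,265,.154),R(282,173,.154))
E
```

```text
well [ 0.6033 -0.0127] 0.00073 87 [ 0.6033 -0.0089  0.0503]
cover [ 0.6069 -0.0546] 0.00066 48 [ 0.6069 -0.0566  0.0512]
well L,R,T [ 0.5531 -0.0025  0.148 ] [ 0.6551 -0.0033  0.148 ] [0.6026 0.0431 0.148 ]
cover L,R,T [ 0.5563 -0.052   0.154 ] [ 0.6578 -0.0528  0.154 ] [ 0.6074 -0.0056  0.154 ]
```

Request:
step_arm([
  {"xyz": [0.6,-0.06,0],"angular": [0,0,0]},
  {"xyz": [1.4,-0.12,0],"angular": [0,0,0]},
  {"xyz": [2.2,-0.19,0],"angular": [0,0,0]},
  {"xyz": [3,-0.26,0],"angular": [0,0,0]},
  {"xyz": [3.6,-0.32,0],"angular": [0,0,0]},
  {"xyz": [4.1,-0.36,0],"angular": [0,0,0]},
  {"xyz": [4.4,-0.4,0],"angular": [0,0,0]},
  {"xyz": [4.6,-0.4,0],"angular": [0,0,0]},
  {"xyz": [4.6,-0.4,0],"angular": [0,0,0]},
])

```text
clock: 5.5
eef_pos: [0.603, -0.0098, 0.1724]
tool_rot: [0.709, 0.705, -0.0, -0.001]
wrist_force: [0.2, 1.0, -1.6]
grip_width: 0.0229
grasp_force: 19.7
```

```bash
python3 - <<'E'
from h import *
s=r.snapshot("wrist"); np.savez("w2.npz",**s); cv2.imwrite("pics/w2.png",s["pixels"][:, 100:460])
print(r.state()["eef_pos"],r.state()["wrist_force"])
E
```

```text
[ 0.60295004 -0.0099677   0.17227178] [ 0.6372594  -0.2079808  -2.33606336]
```

View pics/w2.png

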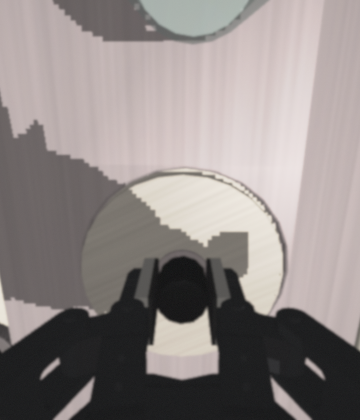

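The tool sank 2.4 mm and now carries the cover's weight, so the cover is entering the well. A thin gap shows at its upper right, around crop (250,195). I'll open the jaws to release it.

Request:
step_arm([
  {"xyz": [0,0,0],"angular": [0,0,0]},
  {"xyz": [0,0,0],"angular": [0,0,0]},
  {"xyz": [0,0,0],"angular": [0,0,0]},
  {"xyz": [0,0,0],"angular": [0,0,0]},
  {"xyz": [0,0,0],"angular": [0,0,0]},
], jaw=0.1)

```text
clock: 6.05
eef_pos: [0.6039, -0.011, 0.1734]
tool_rot: [0.71, 0.704, 0.0, 0.0]
wrist_force: [0.1, 0.1, -0.0]
grip_width: 0.0383
grasp_force: 0.0
```

Request:
step_arm([
  {"xyz": [0,0,-3],"angular": [0,0,0]},
  {"xyz": [0,0,-6],"angular": [0,0,0]},
  {"xyz": [-3,0,-7],"angular": [0,0,0]},
  {"xyz": [-6,0,-7],"angular": [0,0,0]},
  {"xyz": [-6,0,-7],"angular": [0,0,0]},
])

```text
clock: 6.55
eef_pos: [0.6033, -0.0771, 0.2436]
tool_rot: [0.712, 0.702, -0.001, 0.001]
wrist_force: [-0.6, -0.4, -0.8]
grip_width: 0.0384
grasp_force: 0.0
```

```bash
cat > chk.py <<'E'
from h import *
import sys
s=r.snapshot("wrist"); cv2.imwrite("pics/%s.png"%sys.argv[1],s["pixels"])
print(r.state()["eef_pos"])
for n in ("wrist","side","scene"):
    q=s if n=="wrist" else r.snapshot(n)
    P=cloud(q); rr=np.hypot(P[...,0]-.6036,P[...,1]+.0105); ok=q["depth"]>0
    m=ok&(rr<.048)&(rr>.018)&(P[...,2]<.158); p=P[m]; A=np.c_[p[:,:2]-[.6036,-.0105],np.ones(len(p))]
    o=np.linalg.lstsq(A,p[:,2],rcond=None)[0]; t=ok&(rr>.06)&(rr<.08)&(P[...,2]<.156)
    k=ok&(rr<.02)&(P[...,2]>.165)
    print(n,"disc z",o.round(4),"plate",np.median(P[t][:,2]).round(4),"knob top",np.percentile(P[k][:,2],90).round(4) if k.any() else None)
E
python3 chk.py w3
```

```text
[ 0.60320004 -0.07410941  0.24329416]
wrist disc z [-0.0014 -0.0003  0.1466] plate 0.1466 knob top 0.1733
side disc z [-0.0009  0.0013  0.1476] plate 0.1475 knob top 0.1743
scene disc z [-0.6048  0.0348  0.1349] plate 0.1477 knob top 0.6313
```

View pics/w3.png

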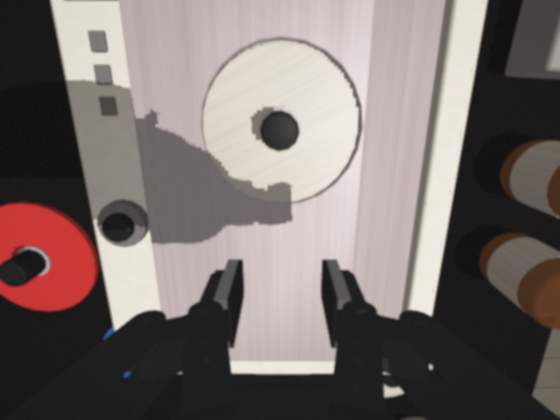

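The cover is home: its top measures level with the plate in both the wrist and side views (0.1466/0.1466 and 0.1476/0.1475), with almost no tilt. The wrist view shows it centred at (281,120) and the button at (118,226). Next I'll shut the jaws and move above the button.

Request:
step_arm([
  {"xyz": [-0.8,-4,0],"angular": [0,0,0]},
  {"xyz": [-1.6,-8,0],"angular": [0,0,0]},
  {"xyz": [-1.6,-12,0],"angular": [0,0,0]},
  {"xyz": [-1.6,-13.1,2],"angular": [0,0,0]},
  {"xyz": [-1.6,-13.1,5],"angular": [0,0,0]},
  {"xyz": [-1.6,-13.1,7],"angular": [0,0,0]},
  {"xyz": [-1.6,-13.1,7.8],"angular": [0,0,0]},
  {"xyz": [-1.6,-13.1,7.8],"angular": [0,0,0]},
  {"xyz": [-1.6,-13.1,7.8],"angular": [0,0,0]},
], jaw=1)

```text
clock: 7.6
eef_pos: [0.4729, -0.0853, 0.1662]
tool_rot: [0.709, 0.705, 0.0, 0.0]
wrist_force: [0.6, -0.5, 0.7]
grip_width: 0.0
grasp_force: 0.0
```

```bash
python3 - <<'E'
from h import *
s=r.snapshot("wrist"); a=r.snapshot("side"); cv2.imwrite("pics/w4.png",np.hstack([cv2.resize(s["pixels"][170:420,150:410],(390,375)),cv2.resize(a["pixels"][150:290,180:320],(375,375))]))
print(r.state()["eef_pos"],r.state()["wrist_force"],r.state()["grip_width"])
E
```

```text
[ 0.47310638 -0.08564151  0.16648571] [ 0.54813716 -0.13881895 -0.1648124 ] -2.9100851293099086e-05
```

View pics/w4.png

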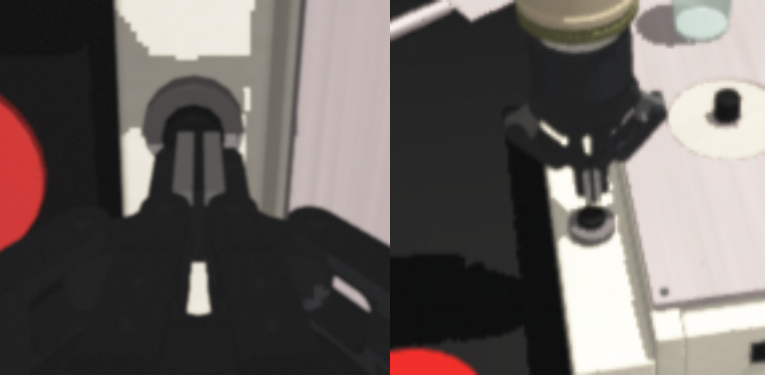

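The shut fingertips are straight above the black button, crop left (192,120) and crop right (592,215). Now the press.

Request:
step_arm([
  {"xyz": [-0.2,-0.2,1],"angular": [0,0,0]},
  {"xyz": [-0.2,-0.2,1.6],"angular": [0,0,0]},
  {"xyz": [-0.2,-0.2,2.0],"angular": [0,0,0]},
  {"xyz": [-0.2,-0.2,2.3],"angular": [0,0,0]},
  {"xyz": [-0.2,-0.2,2.4],"angular": [0,0,0]},
  {"xyz": [-0.2,-0.2,2.4],"angular": [0,0,0]},
  {"xyz": [-0.2,-0.2,2.4],"angular": [0,0,0]},
])

```text
clock: 8.4
eef_pos: [0.4704, -0.0883, 0.1445]
tool_rot: [0.71, 0.704, -0.0, 0.001]
wrist_force: [-16.3, 1.8, 36.3]
grip_width: -0.0002
grasp_force: 17.7
```

Request:
step_arm([
  {"xyz": [0,0,-0.3],"angular": [0,0,0]},
  {"xyz": [0,0,-0.3],"angular": [0,0,0]},
])

```text
clock: 8.6
eef_pos: [0.4703, -0.0882, 0.145]
tool_rot: [0.71, 0.704, -0.0, 0.001]
wrist_force: [-2.1, -1.1, 7.6]
grip_width: -0.0003
grasp_force: 4.2
```

```bash
python3 - <<'E'
from h import *
s=r.snapshot("wrist"); a=r.snapshot("side"); st=r.state()
cv2.imwrite("pics/w5.png",np.hstack([cv2.resize(s["pixels"][170:420,150:410],(390,375)),cv2.resize(a["pixels"][170:270,205:305],(375,375),interpolation=2)]))
print(st["eef_pos"],st["wrist_force"],st["moment"])
E
```

```text
[ 0.47032385 -0.08821762  0.14499252] [-4.32851118 -0.60167457 10.15479022] [-0.17998042  0.88035731  0.03319407]
```

View pics/w5.png

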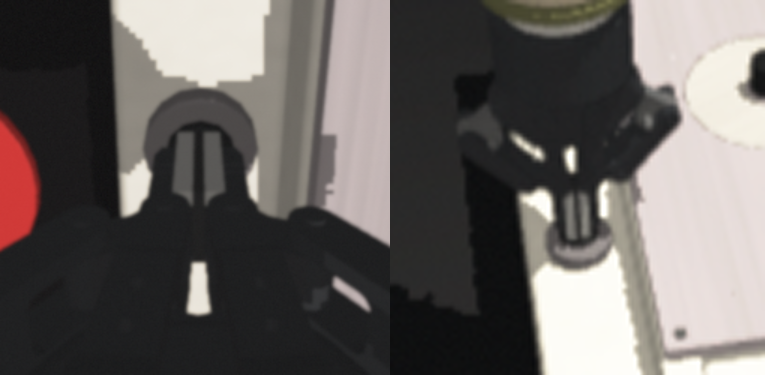

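The right finger's knuckle meets the steel plate's edge at crop right (625,180), and the sideways force and blocked descent agree with that. I'll lift and turn the jaw line along y so the knuckles clear the plate.

Request:
step_arm([
  {"xyz": [0,0,-2],"angular": [0,0,0]},
  {"xyz": [0,0,-3],"angular": [0,0,8]},
  {"xyz": [0,0,-3],"angular": [0,0,16]},
  {"xyz": [0,0,-3],"angular": [0,0,24]},
  {"xyz": [0,0,-3],"angular": [0,0,32]},
  {"xyz": [0,0,-3],"angular": [0,0,40]},
  {"xyz": [0,0,-3],"angular": [0,0,48]},
  {"xyz": [0,0,-3],"angular": [0,0,56]},
  {"xyz": [0,0,-3],"angular": [0,0,64]},
  {"xyz": [0,0,-3],"angular": [0,0,72]},
  {"xyz": [0,0,-3],"angular": [0,0,80]},
  {"xyz": [0,0,-3],"angular": [0,0,88]},
])

```text
clock: 9.9
eef_pos: [0.47, -0.0878, 0.1737]
tool_rot: [1.0, 0.011, -0.0, -0.0]
wrist_force: [-1.0, -0.7, -0.2]
grip_width: 0.0
grasp_force: 0.0
```

Request:
step_arm([
  {"xyz": [0,0,0],"angular": [0,0,2]},
  {"xyz": [0,0,0],"angular": [0,0,2]},
])

```text
clock: 10.1
eef_pos: [0.47, -0.0878, 0.1738]
tool_rot: [1.0, -0.004, -0.0, -0.0]
wrist_force: [0.1, -0.3, -0.3]
grip_width: -0.0
grasp_force: 0.0
```

```bash
python3 chk.py w6; python3 - <<'E'
from h import *
st=r.state(); print(st["eef_pos"],st["wrist_force"],st["joints"])
E
```

```text
[ 0.47002819 -0.08775082  0.17385278]
wrist disc z [-0.002  -0.0004  0.1465] plate 0.1466 knob top None
side disc z [1.000e-04 8.000e-04 1.474e-01] plate 0.1475 knob top 0.1747
scene disc z [-0.6083  0.0243  0.135 ] plate 0.1478 knob top 0.175
[ 0.47009231 -0.08781744  0.17402344] [ 0.18643347 -0.11921    -0.18411093] [ 0.41154215  0.13913134 -0.3185373   1.85416603  0.04725885  1.15606246
 -1.50033345]
```

View pics/w6.png

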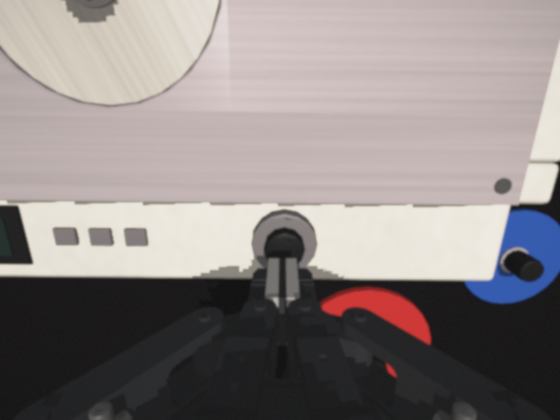

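The fingertips are lined up with the button at (284,245), their knuckles now clear the plate, and the cover is still home. I'll press slowly.

Request:
step_arm([
  {"xyz": [0,0,1.2],"angular": [0,0,0]},
  {"xyz": [0,0,2.2],"angular": [0,0,0]},
  {"xyz": [0,0,2.6],"angular": [0,0,0]},
  {"xyz": [0,0,2.8],"angular": [0,0,0]},
  {"xyz": [0,0,2.8],"angular": [0,0,0]},
])

```text
clock: 10.75
eef_pos: [0.4697, -0.0878, 0.146]
tool_rot: [1.0, -0.004, -0.001, -0.0]
wrist_force: [-2.7, 0.1, 3.2]
grip_width: -0.0
grasp_force: 1.7
```

Request:
step_arm([
  {"xyz": [0,0,0.15],"angular": [0,0,0]},
  {"xyz": [0,0,0.15],"angular": [0,0,0]},
  {"xyz": [0,0,0.15],"angular": [0,0,0]},
])

```text
clock: 11.05
eef_pos: [0.4701, -0.0879, 0.1451]
tool_rot: [1.0, -0.004, 0.0, 0.0]
wrist_force: [-3.6, -0.3, 4.6]
grip_width: 0.0003
grasp_force: 2.5
```

Request:
step_arm([
  {"xyz": [0,0,0.1],"angular": [0,0,0]},
  {"xyz": [0,0,0.1],"angular": [0,0,0]},
  {"xyz": [0,0,0.1],"angular": [0,0,0]},
])

```text
clock: 11.35
eef_pos: [0.4703, -0.0879, 0.1449]
tool_rot: [1.0, -0.004, 0.0, 0.0]
wrist_force: [-6.4, 1.6, 13.8]
grip_width: 0.0
grasp_force: 6.8
```

Request:
step_arm([
  {"xyz": [0,0,0.1],"angular": [0,0,0]},
  {"xyz": [0,0,0.1],"angular": [0,0,0]},
  {"xyz": [0,0,0.1],"angular": [0,0,0]},
])

```text
clock: 11.65
eef_pos: [0.4703, -0.0879, 0.1448]
tool_rot: [1.0, -0.004, 0.0, 0.0]
wrist_force: [-11.0, 1.7, 21.7]
grip_width: 0.0002
grasp_force: 10.9
```

Request:
step_arm([
  {"xyz": [0,0,-0.4],"angular": [0,0,0]},
  {"xyz": [0,0,-0.4],"angular": [0,0,0]},
  {"xyz": [0,0,-0.4],"angular": [0,0,0]},
])

```text
clock: 11.95
eef_pos: [0.4707, -0.0879, 0.147]
tool_rot: [1.0, -0.004, 0.001, 0.0]
wrist_force: [0.5, 0.5, 2.5]
grip_width: -0.0001
grasp_force: 1.4
```

Request:
step_arm([
  {"xyz": [0,0,-0.15],"angular": [0,0,0]},
  {"xyz": [0,0,-0.15],"angular": [0,0,0]},
  {"xyz": [0,0,-0.15],"angular": [0,0,0]},
])

```text
clock: 12.25
eef_pos: [0.4706, -0.0879, 0.1484]
tool_rot: [1.0, -0.004, 0.0, -0.0]
wrist_force: [1.9, -0.2, 2.2]
grip_width: 0.0001
grasp_force: 1.0
```

Request:
step_arm([
  {"xyz": [0,0,-0.15],"angular": [0,0,0]},
  {"xyz": [0,0,-0.15],"angular": [0,0,0]},
  {"xyz": [0,0,-0.15],"angular": [0,0,0]},
])

```text
clock: 12.55
eef_pos: [0.4701, -0.0878, 0.1497]
tool_rot: [1.0, -0.004, -0.0, -0.0]
wrist_force: [1.0, -0.3, 1.4]
grip_width: -0.0005
grasp_force: 0.6
```

The force ramps along about 5 mm of travel (1.4 N at 0.1497, 4.6 N at 0.1451) and then stops hard. That is the button's spring and its end stop, so it was fully pressed. I'll withdraw.

Request:
step_arm([
  {"xyz": [0,0,-2],"angular": [0,0,0]},
  {"xyz": [0,0,-6],"angular": [0,0,0]},
  {"xyz": [0,0,-10],"angular": [0,0,0]},
  {"xyz": [0,0,-10],"angular": [0,0,0]},
  {"xyz": [0,0,-10],"angular": [0,0,0]},
  {"xyz": [0,0,-10],"angular": [0,0,0]},
])

```text
clock: 13.15
eef_pos: [0.4694, -0.0878, 0.2485]
tool_rot: [1.0, -0.004, -0.001, -0.0]
wrist_force: [0.2, -0.7, -0.1]
grip_width: 0.0
grasp_force: 0.0
```

```bash
python3 chk.py w7; python3 -c "
from h import *
print(r.state()['wrist_force']); print(r.finish_job())"
```

```text
[ 0.46931377 -0.08781956  0.24832192]
wrist disc z [-0.0025 -0.0002  0.1465] plate 0.1466 knob top 0.1733
side disc z [ 0.0005 -0.0011  0.1475] plate 0.1474 knob top 0.1745
scene disc z [-0.6091  0.0088  0.1348] plate 0.1477 knob top 0.1743
[ 0.09509312 -0.29998108 -0.34133228]
the job is handed in; nothing more can be done
None
```

The cover measured flush in the well, the start button was pressed to its stop and released, the hand is clear, and the job is handed in at about 13 s; the judge returned no verdict, and the first press met about 36 N, close to the 40 N limit.

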